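Catch the walnut blocks from the gated chute

TASK

Take the plywood catch box by its leaning grip plate, hold it under the mouth of the sloping chute and use the tops of its side walls to push the gate's two lifting arms up, all the way to the stop but without forcing it, so that both walnut blocks slide down into the box. Then lower the box so that the gate drops shut, and set the box, upright with both blocks in it, on the dark wooden board and let go of it. Leave the G-clamp, the dusting brush and the oil can where they lie.

Things in the scene. Friction and masses are not known exactly. Their poses are not given: they have to be found in the camera images.
- catch_box: Loose open plywood box, 0.26 kg, 136 (x) x 124 (y) mm outside, walls and floor 5 mm. Origin: centre of underside, z up. Side and front (-x) walls 100 mm high, back wall (+x) only 80 mm. From the front wall a flat grip plate, 60 mm wide (y), 14 mm thick, leans out 30 degrees from vertical to -x, upper edge at x -118, z 154 mm. Starts upright on the bench, plate towards the robot or its right.
- grip (a point): On the box's grip plate: middle of its thickness, 27 mm below its upper edge, at x -103, y 0, z 130 mm in the box's frame, axes of the box. The plate rises along (-0.5, 0, 0.866) of that frame. A good place for the TCP; lean the tool with the plate, as only pads flat on its two faces hold the load level.
- chute: Fixed stand with sheet-metal trough. Origin: on the bench below the middle of the lower lip; +x (level) points up-slope, z up. Trough rises 30 degrees to +x, 64 mm wide (74 over its edges), 215 mm along the slope. Legs and cross rail below it at x 38 to 54 mm, y +-45; foot board 8 mm high, x -46 to 54, y +-63 mm; bridge on top at x 39 to 49, 333 mm high.
- chute_lip (a point): Middle of the trough's lower lip, where the blocks come out, 185 mm above the bench; axes of the chute.
- gate: Steel lift gate of the chute, 0.28 kg, some friction. Its frame equals the chute's when shut; slides straight up about 49 mm to a hard stop, falls shut by itself. Blade crosses the trough at x 26 mm; blocks pass only when it is almost fully up. Two flat lifting arms outside the trough: x -42 to 30 mm, 45 to 70 mm either side of y 0, 6 mm thick, underside at z 148 mm when shut.
- arms_mid (a point): Fixed to the gate: point midway between its two lifting arms at the level of their undersides, x -48, z 148 mm in the gate's frame. With the box's centre below this point and its x along the chute's x, the tops of its side walls lie under the arms and its low back wall below the trough, 18 mm short of the legs.
- board: Fixed dark wooden board, 200 x 200 x 9 mm, flat on the bench. Origin: centre of its underside; its top is 9 mm up.
- block_1_mid (a point): Middle of the first walnut block, 50 x 70 x 40 mm, about 0.09 kg, lying in the trough just behind the gate, its y (70 mm) up the slope.
- block_2_mid (a point): Middle of the second, equal walnut block, behind the first.
- g_clamp: Small loose green G-clamp lying flat, 140 x 94 x 13 mm; bystander. Origin: centre of its underside.
- dust_brush: Loose flat dusting brush, 40 x 222 (its y) x 17 mm; bystander. Origin: centre of its underside.
- oil_can: Loose oil can with a long bent spout, 62 x 63 x 133 mm high; bystander. Origin: centre of its underside.
Mind the look-alikes: they are no part of the job. What is shaped like the part that bears block_2_mid but orange is not meant.

How it is judged:
By the outcome, as a careful person would: the job done as asked, in the order asked, and still so for the second after the job is handed in, with the robot touching nothing.
It also fails if it takes over 56 s, if anything falls off the work surface, if the arm or the gripper's body presses on something with over 40 N, if the wrist force passes 120 N, or if a joint passes its speed limit or range.

ROBOT

A 6-joint arm with a two-finger parallel gripper is mounted at the origin on a cart in front of the work surface, level with it; the furniture and walls round the work are solid. World frame = base frame: x ahead of the robot, y to its left, z up, the work surface at z = 0. Lengths are in m, angles in rad, forces in N, time in s.
With the tool pointing down it reaches from about 0.35 to 0.775 m from the base axis. Payload 5.5 kg.
Tool frame: the origin (TCP) lies between the finger pads, 19 mm behind the fingertips; this is the grasp point; z points along the fingers, y is the line along which they close (so a half turn about z gives the same grasp; the last joint's range is limited). The gripper opens to 85 mm and grips with 20 to 120 N. Pads are 22 mm wide; open, the fingers measure 114 mm over their backs; the gripper's body (76 mm by 85 mm) begins 54 mm behind the grasp point. The pads swing forward as they close: fully open they stand 13 mm farther back than shut.
Start: joints at [-0.14, 0.313, 0.046, 1.304, 0, 1.431], TCP at [0.575, -0, 0.25] pointing down, gripper open.
Joint ranges: [-2.76, 2.76], [-0.86, 1.69], [-1.03, 1.26], [-2.2, 2.34], [-1.47, 1.5], [-3.14, 3.14]. Speed limits (rad/s): [2.57, 2.57, 3.14, 3.14, 3.14, 3.14].

INTERFACE

Orientations are given as a unit quaternion [w, x, y, z].
In Python, from workcell import telemetry, imaging, env gives the robot as it stands. The module is installed in compiled form; this text tells all that it offers.
- The arm moves only by the tool step_arm, never from a script. Its argument "moves" is a list of rows, each a list of 3 entries, a list of its own where there are three numbers: the shift along the tool's x, y, z in mm, then the turn, a rotation vector about the tool's x, y, z in rad, then the finger opening in mm, from 0 to 85.4. A call has 1 to 8 rows; each row is the pose to reach, as a shift and turn from the pose commanded when the call began, along the tool's axes at that moment; what a row does not reach only later rows make up. A row lasts 1/12 s, in which the tool goes at most 41.7 mm and 7.16 degrees, less where a joint would pass 70% of its speed; a pose out of reach is approached as far as the arm can. A call with a gripper value outside its range is refused whole. The fingers move at their own pace and stop on an object; "grip_force" is the grip in N (left out, the last holds). Time passes only in rows, so rows that repeat a pose let the fingers close. It gives the time, the measured TCP pose, the force, the opening and the grip force at its end, in the units of the state.
- telemetry.get_state(): the state, without advancing time (a new reading comes with each control period).
- imaging.read_camera(name): name is "scene" or "side" or "wrist"; returns the picture (400x640x3 uint8, red, green, blue); there is no depth.
- imaging.camera_params(name): a dict with "camera_matrix" (3x3 intrinsics, pixels), "pose" (4x4, takes a point from camera to world coordinates). Camera axes: x right, y up, looking along -z (the intrinsics and any distortion apply to the point x, -y, -z); pixel columns grow to the right and rows downward; lengths in m; the calibration is good to about 2 mm. A picture is of the moment at which its call begins: read the wrist's pose just before it. camera_params takes no time and is no camera call; for the wrist camera it gives the pose at the moment of the call.
- env.hand_in(): hands the job in; it is judged then, once.
The state is a dict: "clock": time; "joint_pos": joint angles; "qvel": joint speeds; "tau": joint torques, N m; "tcp_pos": TCP position; "orientation": TCP orientation; "wrist_force": force on the tool from outside, world axes, zero at the start; "ft_torque": the same for the moment, N m; "finger_gap": finger opening in m; "grip_force": force on a finger pad.
Only numpy, scipy, OpenCV 4.12 (cv2) and the standard library are available. Lean on these libraries where they do the work, as an engineer would, in place of code of your own. Each camera call takes 0.05 s, during which the arm holds its last target. There are 200 camera calls.

## Working session

There is one attempt and no reset: what is moved stays moved. The work goes in short steps, Python scripts to look and compute and a tool call to move; the robot and the scene stay as the last step left them, time stands still between calls to the robot, and variables do not carry over. Pictures are saved under pics/ and viewed, at most 10 in all, crops included, and the job is handed in when it is done.

Besides the shell and the picture viewer there is one more tool, called after "Request:" by a JSON object that holds its "api" and its "payload", one argument or row to a line. step_arm: Moves the arm, as the interface text tells. Its arguments: {"type":"object","properties":{"moves":{"type":"array"},"grip_force":{"type":"number"}},"required":["moves"]}

```bash
mkdir -p pics
python3 - <<'E'
from workcell import telemetry, imaging
import cv2,numpy as np
for n in ("scene","side","wrist"):
    p=imaging.camera_params(n); im=imaging.read_camera(n)
    cv2.imwrite(f"pics/{n}0.png",im[:,:,::-1])
    print(n,np.round(p["camera_matrix"],1).tolist(),np.round(p["pose"],3).tolist(),[k for k in p])
s=telemetry.get_state();print(s)
E
```

```text
scene [[482.9, 0.0, 319.0], [0.0, 482.9, 206.3], [0.0, 0.0, 1.0]] [[-0.663, 0.582, -0.471, -0.28], [-0.748, -0.525, 0.405, 0.756], [-0.011, 0.621, 0.784, 1.397], [0.0, 0.0, 0.0, 1.0]] ['camera_matrix', 'pose']
side [[456.7, 0.0, 321.1], [0.0, 456.7, 192.5], [0.0, 0.0, 1.0]] [[-0.907, 0.239, -0.348, -0.109], [-0.422, -0.527, 0.737, 1.351], [-0.007, 0.815, 0.579, 1.17], [0.0, 0.0, 0.0, 1.0]] ['camera_matrix', 'pose']
wrist [[318.0, 0.0, 319.7], [0.0, 318.0, 201.4], [0.0, 0.0, 1.0]] [[1.0, -0.001, 0.002, 0.575], [0.0, 0.964, 0.265, 0.065], [-0.002, -0.265, 0.964, 0.374], [0.0, 0.0, 0.0, 1.0]] ['camera_matrix', 'pose']
{'clock': 0.15, 'joint_pos': array([-1.39603813e-01,  3.13851394e-01,  4.52420737e-02,  1.30359177e+00,
        1.86849094e-05,  1.43117959e+00]), 'qvel': array([ 0.00255757, -0.0028708 ,  0.00397211, -0.00093498, -0.00013055,
        0.00077705]), 'tau': array([ 1.76330479e-03, -4.81067133e+01,  2.98815805e+01,  1.39078675e-02,
       -1.10673584e-04, -5.56924022e-05]), 'tcp_pos': array([5.74648850e-01, 4.28331263e-05, 2.49301193e-01]), 'orientation': array([-5.66563256e-04,  7.07102042e-01,  7.07111172e-01, -4.15252147e-04]), 'wrist_force': array([-0.12615986,  0.87646059, -0.51117481]), 'ft_torque': array([0.02308119, 0.03053655, 0.00228283]), 'grip_force': 0.0, 'finger_gap': 0.08515921938838879}
```

View pics/scene0.png

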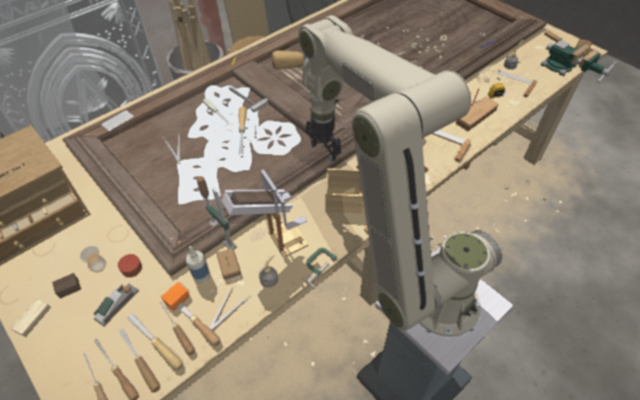

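View pics/side0.png

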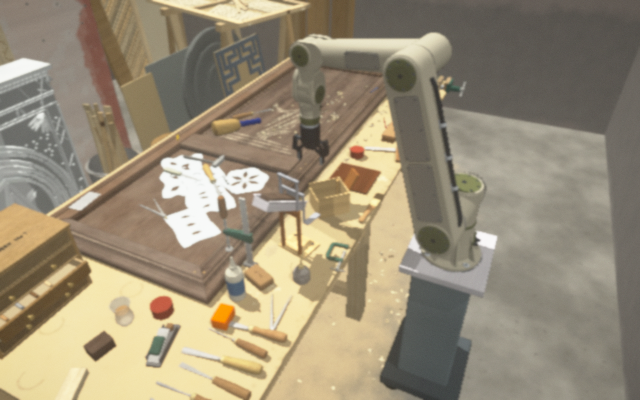

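The scene view shows the chute at about (260,200), the box behind the arm at (345,190) and the oil can at (268,275). The side view shows the chute at (285,205), the box at (330,195) and the board at (355,178). I'll enlarge these.

Run:
```python
import cv2,numpy as np
a=cv2.imread("pics/side0.png")[140:290,230:430]
b=cv2.imread("pics/scene0.png")[150:300,200:400]
f=lambda i:cv2.resize(i,None,fx=4,fy=4,interpolation=cv2.INTER_CUBIC)
cv2.imwrite("pics/sidez.png",f(a));cv2.imwrite("pics/scenez.png",f(b))
```

```text
(no output)
```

View pics/sidez.png

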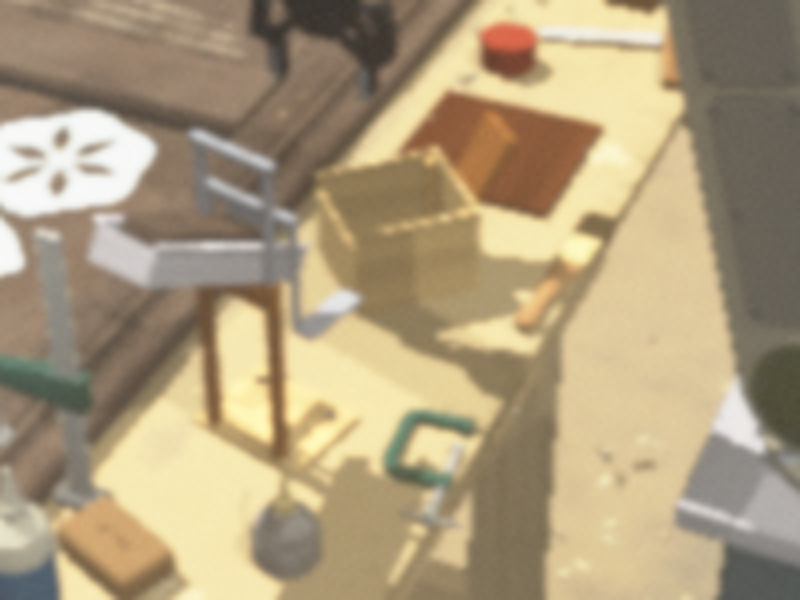

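View pics/wrist0.png

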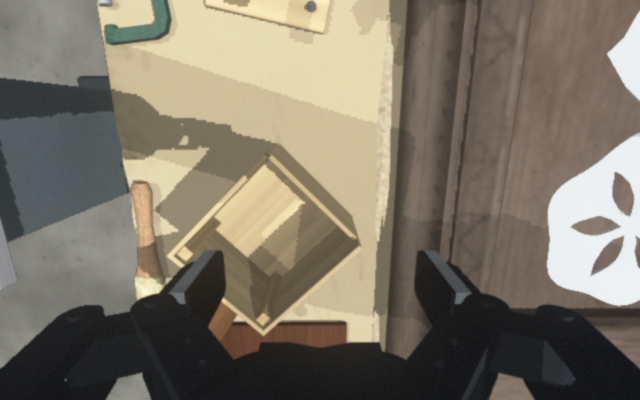

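Wrist view: the box rim corners are at (168,257), (265,333), (359,242) and (268,153), with the plate towards the lower left. The chute foot board is at (270,10). The side zoom shows the plate at (487,150), the gate arm at (330,310) and the foot-board end at about (320,420).

```bash
cat > h.py <<'E'
import numpy as np
from workcell import imaging
def ray(n,uv,P=None):
    P=P or imaging.camera_params(n);K=P["camera_matrix"];T=np.array(P["pose"])
    d=np.linalg.solve(K,[uv[0],uv[1],1]);d=T[:3,:3]@(d*[1,-1,-1]);return T[:3,3],d/np.linalg.norm(d)
def onz(n,uv,z,P=None):
    o,d=ray(n,uv,P);return o+d*(z-o[2])/d[2]
def tri(*obs):
    A=np.zeros((3,3));b=np.zeros(3);R=[]
    for n,uv,P in obs:
        o,d=ray(n,uv,P);M=np.eye(3)-np.outer(d,d);A+=M;b+=M@o;R.append((o,M))
    x=np.linalg.solve(A,b);return x,[np.linalg.norm(M@(x-o)) for o,M in R]
E
python3 - <<'E'
from h import *
np.set_printoptions(precision=4,suppress=True)
for uv in [(168,257),(265,333),(359,242),(268,153)]: print(uv,onz("wrist",uv,.1))
z=lambda u,v:(u/4+230,v/4+140)
print("foot corner",onz("side",z(357,418),.008),onz("side",z(290,462),.008))
print("board corners",[onz("side",z(*p),.009) for p in [(450,93),(603,127),(545,215)]])
print("bridge",onz("side",z(190,130),.333),onz("side",z(272,165),.333))
print("plate top",[onz("side",z(*p),.154) for p in [(488,110),(515,145)]])
E
```

```text
(168, 257) [ 0.432  -0.0646  0.1   ]
(265, 333) [ 0.5194 -0.1481  0.1   ]
(359, 242) [ 0.611  -0.0493  0.1   ]
(268, 153) [0.5302 0.0328 0.1   ]
foot corner [0.4523 0.1818 0.008 ] [0.4828 0.262  0.008 ]
board corners [array([ 0.5978, -0.392 ,  0.009 ]), array([ 0.4053, -0.3959,  0.009 ]), array([ 0.4053, -0.2013,  0.009 ])]
bridge [0.5777 0.2394 0.333 ] [0.4902 0.2579 0.333 ]
plate top [array([ 0.4606, -0.1596,  0.154 ]), array([ 0.4111, -0.1093,  0.154 ])]
```

View pics/scenez.png

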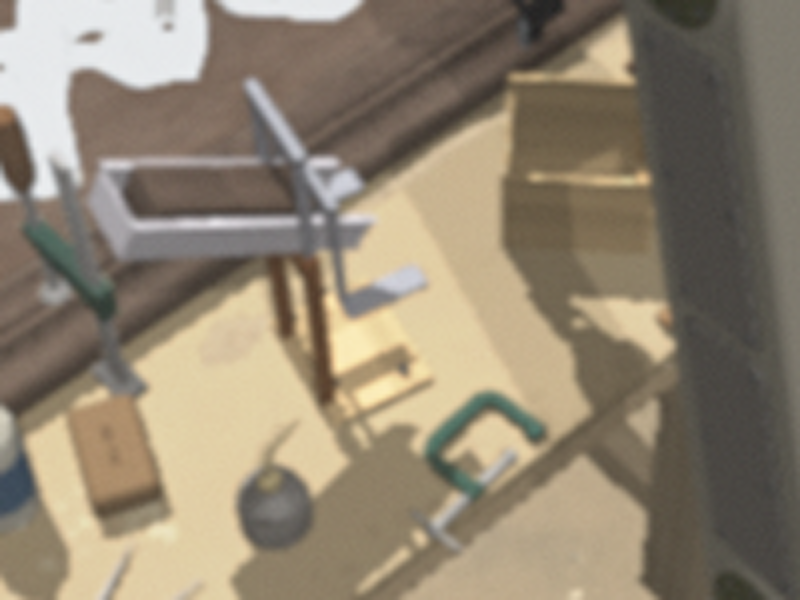

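Scene zoom: the bridge runs from (250,85) to (335,205), the nearest arm is at (385,290), the foot board at (380,375) and the oil can at (275,505). The chute origin is about (.525,.206) with +x yaw about 78°. I'll take a closer wrist view of it.

Request:
{"api": "step_arm", "payload": {
  "moves": [
    [[30,-10,-30],[0,0,0],85],
    [[60,-20,-60],[0,0,0],85],
    [[90,-30,-90],[0,0,0],85],
    [[100,-35,-110],[0,0,0],85],
    [[100,-35,-110],[0,0,0],85],
    [[100,-35,-110],[0,0,0],85]
  ]
}}

```text
clock: 0.65
tcp_pos: [0.5404, 0.1009, 0.3615]
orientation: [0.001, 0.706, 0.708, 0.001]
wrist_force: [0.4, -0.3, -1.0]
finger_gap: 0.0849
grip_force: 0.0
```

Run:
```python
from workcell import telemetry, imaging
import cv2,numpy as np,pickle
P=imaging.camera_params("wrist");im=imaging.read_camera("wrist")
pickle.dump(P,open("P1.pkl","wb"))
cv2.imwrite("pics/wrist1.png",im[:,:,::-1])
cv2.imwrite("pics/wrist1z.png",cv2.resize(im[:,:,::-1][0:250,180:520],None,fx=2.3,fy=2.3,interpolation=cv2.INTER_CUBIC))
print(P["pose"].round(4).tolist())
```

```text
[[1.0, -0.0012, -0.0037, 0.54], [0.0021, 0.9641, 0.2657, 0.1661], [0.0033, -0.2657, 0.9641, 0.4864], [0.0, 0.0, 0.0, 1.0]]
```

View pics/wrist1.png

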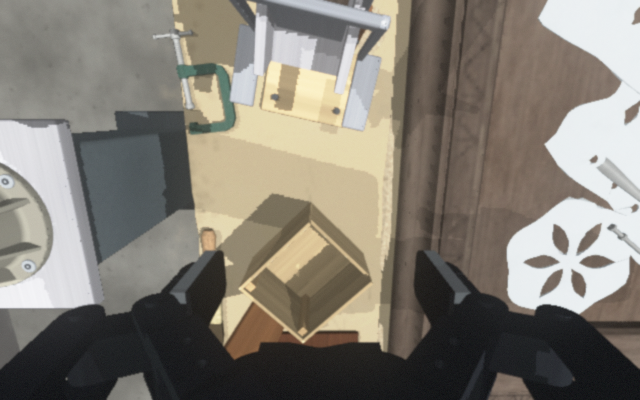

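The wrist view shows both gate arms: left end near (245,103), right end near (355,128). The foot-board front edge runs (263,110)–(338,124), and the box rim corners are (311,222), (370,279), (303,341) and (243,287).

View pics/wrist1z.png

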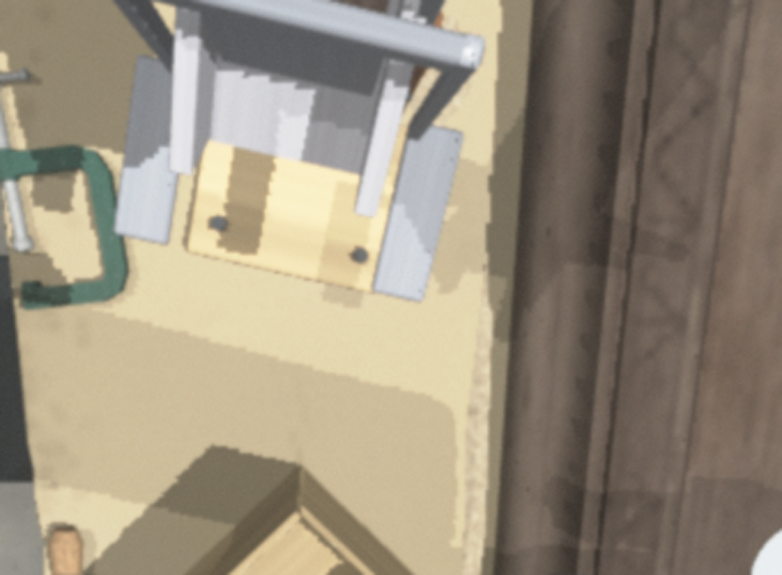

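The zoom shows the arm ends: left (115,230)–(167,243), right (372,290)–(423,300).

Run:
```python
from h import *
import pickle
np.set_printoptions(precision=4,suppress=True)
P=pickle.load(open("P1.pkl","rb"))
z=lambda u,v:(u/2.3+180,v/2.3)
A=[onz(0,z(*p),.154,P)for p in [(115,230),(167,243),(372,290),(423,300)]]
print(A,[np.linalg.norm(A[0]-A[3]),np.linalg.norm(A[1]-A[2])])
d=A[0]-A[3];print("yaw",np.degrees(np.arctan2(d[1],d[0]))-90)
y=d/np.linalg.norm(d);x=np.array([y[1],-y[0],0])
m=sum(A)/4;print("origin",m+.042*x,"boxtarget",m-.006*x, x)
lip=[onz(0,z(*p),.185,P) for p in [(208,143),(360,172)]];print("lip",lip,sum(lip)/2)
B=[onz(0,p,.1,P) for p in [(243,287),(303,341),(370,279)]]+[onz(0,(311,222),.1,P)]
print("box",B)
for i in range(4): e=B[(i+1)%4]-B[i];print(np.linalg.norm(e),np.degrees(np.arctan2(e[1],e[0])))
print("c",sum(B)/4)
```

```text
[array([0.4518, 0.1791, 0.154 ]), array([0.474 , 0.1738, 0.154 ]), array([0.5636, 0.1541, 0.154 ]), array([0.5864, 0.1498, 0.154 ])] [np.float64(0.1377117873854132), np.float64(0.09173894863089943)]
yaw 77.69431698162444
origin [0.5279 0.2052 0.154 ] boxtarget [0.5177 0.1583 0.154 ] [0.2131 0.977  0.    ]
lip [array([0.4977, 0.2096, 0.185 ]), array([0.5559, 0.1994, 0.185 ])] [0.5268 0.2045 0.185 ]
box [array([ 0.4375, -0.0613,  0.1   ]), array([ 0.5181, -0.148 ,  0.1   ]), array([ 0.6098, -0.0491,  0.1   ]), array([0.5305, 0.0322, 0.1   ])]
0.11835711588168937 -47.104863034252396
0.13485442730373176 47.14282784035599
0.11360036129169306 134.2971322944244
0.13180706839748652 -134.8448770446632
c [ 0.524  -0.0565  0.1   ]
```

```bash
cat >> h.py <<'E'
from scipy.spatial.transform import Rotation as Ro
from workcell import telemetry
np.set_printoptions(precision=4,suppress=True)
def boxR(yaw): # tool orientation for box yaw (deg)
    Rb=Ro.from_euler('z',yaw,degrees=True).as_matrix()
    s,c=.5,np.sqrt(.75)
    return Rb@np.array([[0,c,s],[1,0,0],[0,s,-c]])
def go(p,R,label=""):
    s=telemetry.get_state();q=s["orientation"];C=Ro.from_quat([q[1],q[2],q[3],q[0]]).as_matrix()
    print(label,"shift",(C.T@(np.array(p)-s["tcp_pos"])*1000).round(1),"turn",Ro.from_matrix(C.T@R).as_rotvec().round(3),"clk",s["clock"],"F",s["wrist_force"].round(1),"q",s["joint_pos"].round(2))
def gripOf(c,yaw,z0): # box centre underside -> grip
    a=np.radians(yaw);return np.array([c[0]-.103*np.cos(a),c[1]-.103*np.sin(a),z0+.130])
E
python3 - <<'E'
from h import *
R=boxR(45.5);g=gripOf((.5238,-.057),45.5,0);print(g)
go(g-.1*R[:,2],R,"pre")
E
```

```text
[ 0.4516 -0.1305  0.13  ]
pre shift [-266.2 -123.9  143.3] turn [-0.495  0.208 -0.774] clk 0.7 F [ 0.6 -0.1 -0.7] q [ 0.04  0.26  0.24  1.55 -0.    1.61]
```

Request:
{"api": "step_arm", "payload": {
  "moves": [
    [[-33,-15,18],[-0.062,0.026,-0.097],60],
    [[-66,-31,36],[-0.124,0.052,-0.194],60],
    [[-100,-46,54],[-0.186,0.078,-0.29],60],
    [[-133,-62,72],[-0.248,0.104,-0.387],60],
    [[-166,-77,90],[-0.31,0.13,-0.484],60],
    [[-200,-93,108],[-0.372,0.156,-0.58],60],
    [[-233,-109,126],[-0.434,0.182,-0.677],60],
    [[-266,-124,143],[-0.495,0.208,-0.774],60]
  ]
}}

```text
clock: 1.37
tcp_pos: [0.4332, -0.1271, 0.2357]
orientation: [0.083, 0.418, 0.88, 0.21]
wrist_force: [0.1, -1.0, 0.2]
finger_gap: 0.0599
grip_force: 0.0
```

Request:
{"api": "step_arm", "payload": {
  "moves": [
    [[0,0,0],[0,0,0],60],
    [[0,0,0],[0,0,0],60]
  ]
}}

```text
clock: 1.53
tcp_pos: [0.4333, -0.1282, 0.2351]
orientation: [0.08, 0.423, 0.878, 0.209]
wrist_force: [-0.1, 0.2, 0.6]
finger_gap: 0.0599
grip_force: 0.0
```

Run:
```python
from h import *
import cv2,pickle
P=imaging.camera_params("wrist");im=imaging.read_camera("wrist")
pickle.dump(P,open("P2.pkl","wb"));cv2.imwrite("pics/wrist2.png",im[:,:,::-1])
R=boxR(45.5);g=gripOf((.5238,-.057),45.5,0)
go(g-.1*R[:,2],R,"pre");go(g,R,"grip")
```

```text
pre shift [-19.8 -42.8   0.2] turn [-0.07   0.021 -0.113] clk 1.5833 F [ 1.1 -0.2 -0.1] q [-0.75 -0.01 -0.44  1.1   0.45  0.15]
grip shift [-17.2 -35.9  99.9] turn [-0.07   0.021 -0.113] clk 1.5833 F [ 1.1 -0.2 -0.1] q [-0.75 -0.01 -0.44  1.1   0.45  0.15]
```

View pics/wrist2.png

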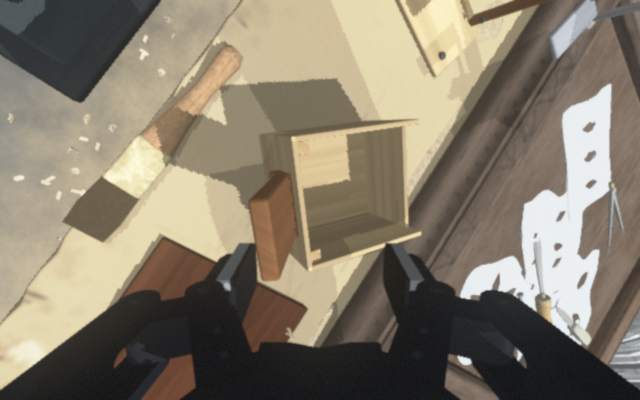

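The plate and box are in plain view: plate at (273,225), rim corners (293,135), (300,267), (421,235) and (415,120). The move only lagged, with no contact, so I'm checking the box again.

Run:
```python
from h import *
import pickle
P=pickle.load(open("P2.pkl","rb"))
B=np.array([onz(0,p,.1,P) for p in [(291,134),(303,269),(421,235),(416,120)]])
print(B,B.mean(0))
for i in range(4): e=B[(i+1)%4]-B[i];print(np.linalg.norm(e),np.degrees(np.arctan2(e[1],e[0])))
# predicted plate upper edge in pixels
K=P["camera_matrix"];T=np.array(P["pose"])
R=Ro.from_euler('z',45.5,degrees=True).as_matrix()
for b in [(-.118,.03,.154),(-.118,-.03,.154),(-.103,0,.13)]:
    w=R@b+[.5238,-.057,0];c=T[:3,:3].T@(w-T[:3,3]);u=K@(c*[1,-1,-1]);print(u[:2]/u[2])
```

```text
[[ 0.4297 -0.0609  0.1   ]
 [ 0.5116 -0.1508  0.1   ]
 [ 0.6149 -0.0551  0.1   ]
 [ 0.5256  0.0299  0.1   ]] [ 0.5205 -0.0592  0.1   ]
0.12161919119548938 -47.650351574709525
0.1408234554752593 42.80829411378477
0.12329587878650997 136.43511201533025
0.1320582938778827 -136.56967943775868
[257.2196 200.8251]
[272.0745 283.4332]
[275.0426 227.9865]
```

Request:
{"api": "step_arm", "payload": {
  "moves": [
    [[-10,-22,0],[-0.035,0.01,-0.057],60],
    [[-20,-43,0],[-0.07,0.021,-0.113],60],
    [[-20,-43,0],[-0.07,0.021,-0.113],60],
    [[-20,-43,0],[-0.07,0.021,-0.113],60],
    [[-20,-43,0],[-0.07,0.021,-0.113],60]
  ]
}}

```text
clock: 2.0
tcp_pos: [0.4183, -0.1646, 0.2185]
orientation: [0.099, 0.363, 0.895, 0.239]
wrist_force: [0.2, -0.6, -0.0]
finger_gap: 0.0601
grip_force: 0.0
```

Run:
```python
from h import *
R=boxR(45.5);g=gripOf((.5238,-.057),45.5,0)
go(g-.1*R[:,2],R,"pre");go(g,R,"grip")
```

```text
pre shift [ 0.2 -3.   0.5] turn [-0.     0.     0.007] clk 2.0 F [ 0.2 -0.6 -0. ] q [-0.89  0.06 -0.44  1.13  0.52 -0.13]
grip shift [  0.3  -3.  100.5] turn [-0.     0.     0.007] clk 2.0 F [ 0.2 -0.6 -0. ] q [-0.89  0.06 -0.44  1.13  0.52 -0.13]
```

Request:
{"api": "step_arm", "payload": {
  "moves": [
    [[0,-2,25],[0,0,0],60],
    [[0,-4,50],[0,0,0],60],
    [[0,-4,75],[0,0,0],60],
    [[0,-4,100],[0,0,0],60],
    [[0,-4,100],[0,0,0],60],
    [[0,-4,100],[0,0,0],60],
    [[0,-4,100],[0,0,0],60]
  ]
}}

```text
clock: 2.58
tcp_pos: [0.4512, -0.1321, 0.131]
orientation: [0.1, 0.362, 0.896, 0.239]
wrist_force: [-0.3, -0.2, 0.8]
finger_gap: 0.0601
grip_force: 0.0
```

Request:
{"api": "step_arm", "payload": {
  "moves": [
    [[0,0,0],[0,0,0],30],
    [[0,0,0],[0,0,0],20],
    [[0,0,0],[0,0,0],16],
    [[0,0,0],[0,0,0],14],
    [[0,0,0],[0,0,0],10],
    [[0,0,0],[0,0,0],5],
    [[0,0,0],[0,0,0],5],
    [[0,0,0],[0,0,0],5]
  ],
  "grip_force": 70
}}

```text
clock: 3.25
tcp_pos: [0.4513, -0.1331, 0.1307]
orientation: [0.1, 0.363, 0.895, 0.239]
wrist_force: [0.1, 0.8, 6.1]
finger_gap: 0.0134
grip_force: 68.8
```

Request:
{"api": "step_arm", "payload": {
  "moves": [
    [[0,0,0],[0,0,0],5],
    [[0,0,0],[0,0,0],5]
  ]
}}

```text
clock: 3.42
tcp_pos: [0.4513, -0.1331, 0.1307]
orientation: [0.1, 0.363, 0.895, 0.239]
wrist_force: [-0.0, -1.1, 5.7]
finger_gap: 0.0134
grip_force: 68.8
```

Run:
```python
from h import *
import cv2,pickle
s=telemetry.get_state();print(s["tcp_pos"],s["finger_gap"],s["grip_force"],s["ft_torque"])
P=imaging.camera_params("wrist");im=imaging.read_camera("wrist")
pickle.dump(P,open("P3.pkl","wb"));cv2.imwrite("pics/wrist3.png",im[:,:,::-1])
go(s["tcp_pos"],boxR(45.5))
```

```text
[ 0.4513 -0.1331  0.1307] 0.013403396218586402 68.82501482963562 [ 0.5102 -0.0523 -0.0488]
 shift [-0.  0. -0.] turn [0.002 0.003 0.007] clk 3.4667 F [0.1 0.  5.5] q [-0.78  0.14 -0.59  0.84  0.53 -0.  ]
```

View pics/wrist3.png

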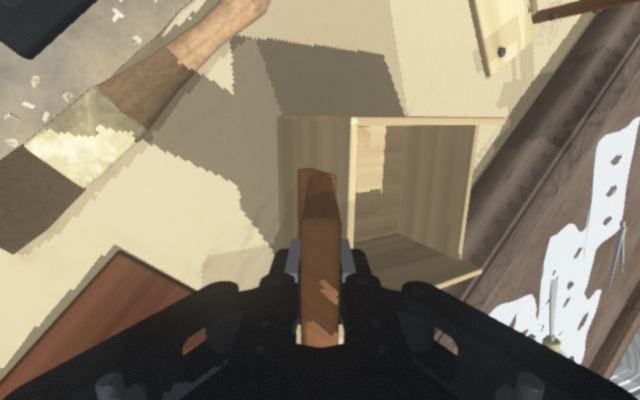

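Gripped: the plate is flat between the pads at (320,260), and the rim corners are at (351,118), (503,119) and (482,270). I'm measuring the box relative to the tool, then computing the lift.

Run:
```python
from h import *
import pickle
P=pickle.load(open("P3.pkl","rb"))
s=telemetry.get_state()
B=[onz(0,p,.1,P) for p in [(351,118),(503,119),(482,270)]]
print(B,[np.degrees(np.arctan2(*(B[1]-B[0])[1::-1])),np.degrees(np.arctan2(*(B[1]-B[2])[1::-1]))-90])
R=Ro.from_euler('z',45.1,degrees=True).as_matrix()
for b,l in zip(B,[(-.068,.062),(.068,.062),(.068,-.062)]):
    print("centre",b-R@[*l,.1]," tcp in box",R.T@(s["tcp_pos"]-(b-R@[*l,.1])))
q=s["orientation"];C=Ro.from_quat([q[1],q[2],q[3],q[0]]).as_matrix();print(C)
go(s["tcp_pos"]+[0,0,.06],C,"lift")
```

```text
[array([ 0.4307, -0.0634,  0.1   ]), array([0.5251, 0.0315, 0.1   ]), array([ 0.614 , -0.0507,  0.1   ])] [np.float64(45.11606153777226), np.float64(47.24919268914178)]
centre [ 0.5226 -0.059   0.    ]  tcp in box [-0.1028 -0.0018  0.1307]
centre [ 0.521  -0.0605  0.    ]  tcp in box [-0.1007 -0.0018  0.1307]
centre [ 0.5221 -0.0551  0.    ]  tcp in box [-0.1052 -0.0049  0.1307]
[[-0.7162  0.6016  0.3537]
 [ 0.6979  0.6217  0.3556]
 [-0.0059  0.5015 -0.8651]]
lift shift [ -0.4  30.1 -51.9] turn [0. 0. 0.] clk 3.4667 F [0.1 0.  5.5] q [-0.78  0.14 -0.59  0.84  0.53 -0.  ]
```

Request:
{"api": "step_arm", "payload": {
  "moves": [
    [[0,3,-6],[0,0,0],5],
    [[0,9,-15],[0,0,0],5],
    [[0,17,-30],[0,0,0],5],
    [[0,25,-43],[0,0,0],5],
    [[0,25,-43],[0,0,0],5],
    [[0,25,-43],[0,0,0],5]
  ]
}}

```text
clock: 3.97
tcp_pos: [0.4504, -0.1329, 0.1795]
orientation: [0.1, 0.363, 0.895, 0.238]
wrist_force: [0.1, 0.1, -2.8]
finger_gap: 0.0133
grip_force: 68.3
```

Run:
```python
from h import *
R=boxR(77.7);x=R[:,2]*[1,1,0]/.5
c=np.array([.5275,.205,0])-.128*x
yv=R[:,0]
g=c-.103*x-.002*yv+[0,0,.1807];print(g)
go(g,R,"stage");print(telemetry.get_state()["grip_force"],telemetry.get_state()["tcp_pos"],telemetry.get_state()["ft_torque"])
```

```text
[ 0.4802 -0.0211  0.1807]
stage shift [56.6 88.2 49.1] turn [-0.003  0.283 -0.48 ] clk 3.9667 F [ 0.1  0.1 -2.8] q [-0.78  0.09 -0.52  0.97  0.52 -0.  ]
68.2833981513977 [ 0.4504 -0.1329  0.1795] [-0.6454  0.6226  0.0368]
```

Request:
{"api": "step_arm", "payload": {
  "moves": [
    [[8,13,7],[0,0.04,-0.07],5],
    [[16,25,14],[0,0.08,-0.14],5],
    [[24,38,21],[0,0.12,-0.21],5],
    [[33,51,28],[0,0.165,-0.28],5],
    [[41,64,36],[0,0.205,-0.35],5],
    [[49,77,43],[0,0.245,-0.42],5],
    [[56.6,88.2,49.1],[-0.003,0.283,-0.48],5],
    [[56.6,88.2,49.1],[-0.003,0.283,-0.48],5]
  ]
}}

```text
clock: 4.63
tcp_pos: [0.4802, -0.0187, 0.1792]
orientation: [0.026, 0.101, 0.96, 0.259]
wrist_force: [0.5, 0.6, -2.0]
finger_gap: 0.0133
grip_force: 68.5
```

Request:
{"api": "step_arm", "payload": {
  "moves": [
    [[0,0,0],[0,0,0],5],
    [[0,0,0],[0,0,0],5],
    [[0,0,0],[0,0,0],5]
  ]
}}

```text
clock: 4.88
tcp_pos: [0.4797, -0.021, 0.1802]
orientation: [0.027, 0.104, 0.96, 0.258]
wrist_force: [-0.0, 0.2, -2.6]
finger_gap: 0.0134
grip_force: 68.5
```

Run:
```python
from h import *
import cv2,pickle
R=boxR(77.7);x=R[:,2]*[1,1,0]/.5;yv=R[:,0]
P=imaging.camera_params("wrist");im=imaging.read_camera("wrist")
pickle.dump(P,open("P4.pkl","wb"));cv2.imwrite("pics/wrist4.png",im[:,:,::-1])
s=telemetry.get_state();print(s["tcp_pos"])
for d,z in((.128,.1807),(.128,.162),(.048,.162)):
    g=np.array([.5275,.205,0])-(d+.103)*x-.002*yv+[0,0,z];go(g,R,(d,z))
```

```text
[ 0.4798 -0.0211  0.1804]
(0.128, 0.1807) shift [-0.4  0.2 -0.2] turn [ 0.002  0.    -0.001] clk 4.9333 F [ 0.5 -0.3 -1.7] q [-0.51  0.23 -0.34  1.16  0.5  -0.33]
(0.128, 0.162) shift [-0.4 -9.2 16. ] turn [ 0.002  0.    -0.001] clk 4.9333 F [ 0.5 -0.3 -1.7] q [-0.51  0.23 -0.34  1.16  0.5  -0.33]
(0.048, 0.162) shift [-0.3 60.  56.1] turn [ 0.002  0.    -0.001] clk 4.9333 F [ 0.5 -0.3 -1.7] q [-0.51  0.23 -0.34  1.16  0.5  -0.33]
```

View pics/wrist4.png

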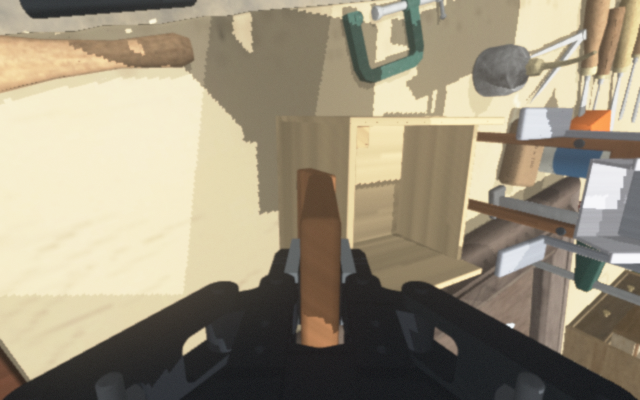

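The box is aligned with the chute. The arm ends are at (519,108)–(517,138) and (500,250)–(498,277), and the box rim corners are at (351,117), (505,121) and (482,270). I'm checking the lateral offset.

Run:
```python
from h import *
import pickle
P=pickle.load(open("P4.pkl","rb"))
R=Ro.from_euler('z',77.7,degrees=True).as_matrix();o=np.array([.5275,.205,0])
for n,p,z in [("armL out",(521,108),.154),("armL in",(517,138),.154),("armR out",(498,277),.154),("FL",(351,117),.1497),("BL",(505,121),.1497),("BR",(482,270),.1497)]:
    print(n,R.T@(onz(0,p,z,P)-o))
```

```text
armL out [-0.0489  0.069   0.154 ]
armL in [-0.0478  0.0476  0.154 ]
armR out [-0.043  -0.0681  0.154 ]
FL [-0.1958  0.0635  0.1497]
BL [-0.059   0.0599  0.1497]
BR [-0.0603 -0.059   0.1497]
```

Request:
{"api": "step_arm", "payload": {
  "moves": [
    [[0,-5,8],[0,0,0],5],
    [[0,-9,16],[0,0,0],5],
    [[0,-9,16],[0,0,0],5],
    [[0,8,26],[0,0,0],5],
    [[0,25,36],[0,0,0],5],
    [[0,42,46],[0,0,0],5],
    [[0,58,55],[0,0,0],5],
    [[0,58,55],[0,0,0],5]
  ]
}}

```text
clock: 5.6
tcp_pos: [0.4962, 0.0579, 0.1621]
orientation: [0.027, 0.102, 0.96, 0.259]
wrist_force: [0.2, -0.6, -1.6]
finger_gap: 0.0134
grip_force: 68.8
```

Request:
{"api": "step_arm", "payload": {
  "moves": [
    [[0,0,0],[0,0,0],5],
    [[0,0,0],[0,0,0],5],
    [[0,0,0],[0,0,0],5]
  ]
}}

```text
clock: 5.85
tcp_pos: [0.4968, 0.0548, 0.1621]
orientation: [0.028, 0.104, 0.96, 0.258]
wrist_force: [0.1, -0.4, -2.3]
finger_gap: 0.0135
grip_force: 68.8
```

Run:
```python
from h import *
R=boxR(77.7);x=R[:,2]*[1,1,0]/.5;yv=R[:,0]
s=telemetry.get_state();print(s["tcp_pos"],s["ft_torque"])
for d,z in((.050,.162),(.050,.1787),(.05,.2257)):
    g=np.array([.5275,.205,0])-(d+.103)*x-.002*yv+[0,0,z];go(g,R,(d,z))
```

```text
[0.4968 0.0548 0.1621] [-0.8569  0.1862 -0.0514]
(0.05, 0.162) shift [-0.   0.2  0.2] turn [ 0.002 -0.    -0.001] clk 5.85 F [ 0.1 -0.4 -2.3] q [-0.35  0.22 -0.4   1.02  0.52 -0.15]
(0.05, 0.1787) shift [ -0.    8.6 -14.2] turn [ 0.002 -0.    -0.001] clk 5.85 F [ 0.1 -0.4 -2.3] q [-0.35  0.22 -0.4   1.02  0.52 -0.15]
(0.05, 0.2257) shift [ -0.   32.2 -54.9] turn [ 0.002 -0.    -0.001] clk 5.85 F [ 0.1 -0.4 -2.3] q [-0.35  0.22 -0.4   1.02  0.52 -0.15]
```

Request:
{"api": "step_arm", "payload": {
  "moves": [
    [[0,2.5,-4.3],[0,0,0],5],
    [[0,5,-8.7],[0,0,0],5],
    [[0,7,-12.1],[0,0,0],5],
    [[0,8,-13.9],[0,0,0],5],
    [[0,9,-15.6],[0,0,0],5],
    [[0,11,-19.1],[0,0,0],5],
    [[0,13,-22.5],[0,0,0],5],
    [[0,15,-26],[0,0,0],5]
  ]
}}

```text
clock: 6.52
tcp_pos: [0.4967, 0.055, 0.1923]
orientation: [0.027, 0.103, 0.96, 0.258]
wrist_force: [0.5, -1.4, -7.2]
finger_gap: 0.0133
grip_force: 68.5
```

Request:
{"api": "step_arm", "payload": {
  "moves": [
    [[0,1.5,-2.6],[0,0,0],5],
    [[0,3,-5.2],[0,0,0],5],
    [[0,4.5,-7.8],[0,0,0],5],
    [[0,6,-10.4],[0,0,0],5]
  ]
}}

```text
clock: 6.85
tcp_pos: [0.4967, 0.0553, 0.2045]
orientation: [0.028, 0.103, 0.96, 0.258]
wrist_force: [-0.2, -2.2, -6.4]
finger_gap: 0.0136
grip_force: 68.5
```

Run:
```python
from h import *
R=boxR(77.7);s=telemetry.get_state();print(s["tcp_pos"],s["ft_torque"]);go(s["tcp_pos"],R)
```

```text
[0.4967 0.0553 0.2045] [-2.0657  0.2109 -0.1094]
 shift [0. 0. 0.] turn [ 0.002 -0.001  0.   ] clk 6.85 F [-0.2 -2.2 -6.4] q [-0.34  0.18 -0.34  1.13  0.52 -0.15]
```

Request:
{"api": "step_arm", "payload": {
  "moves": [
    [[0,2,-3.5],[0,0,0],5],
    [[0,4,-6.9],[0,0,0],5],
    [[0,6,-10.4],[0,0,0],5],
    [[0,8,-13.9],[0,0,0],5],
    [[0,8.5,-14.7],[0,0,0],5],
    [[0,8.5,-14.7],[0,0,0],5]
  ]
}}

```text
clock: 7.35
tcp_pos: [0.4969, 0.0555, 0.2218]
orientation: [0.028, 0.103, 0.96, 0.259]
wrist_force: [0.2, -0.4, -4.1]
finger_gap: 0.0131
grip_force: 68.8
```

Request:
{"api": "step_arm", "payload": {
  "moves": [
    [[0,0.5,-0.9],[0,0,0],5],
    [[0,1,-1.7],[0,0,0],5]
  ]
}}

```text
clock: 7.52
tcp_pos: [0.4968, 0.0556, 0.2232]
orientation: [0.028, 0.103, 0.96, 0.259]
wrist_force: [0.1, -0.0, -6.2]
finger_gap: 0.013
grip_force: 68.2
```

Request:
{"api": "step_arm", "payload": {
  "moves": [
    [[0,0.5,-0.9],[0,0,0],5],
    [[0,1,-1.7],[0,0,0],5]
  ]
}}

```text
clock: 7.68
tcp_pos: [0.4968, 0.0556, 0.2253]
orientation: [0.028, 0.103, 0.96, 0.259]
wrist_force: [1.7, 1.2, -5.6]
finger_gap: 0.0133
grip_force: 68.6
```

Request:
{"api": "step_arm", "payload": {
  "moves": [
    [[0,0.5,-0.9],[0,0,0],5],
    [[0,0.8,-1.3],[0,0,0],5]
  ]
}}

```text
clock: 7.85
tcp_pos: [0.4968, 0.0556, 0.2269]
orientation: [0.028, 0.103, 0.96, 0.258]
wrist_force: [0.9, 0.3, -5.3]
finger_gap: 0.0131
grip_force: 68.5
```

Request:
{"api": "step_arm", "payload": {
  "moves": [
    [[0,0.4,-0.7],[0,0,0],5],
    [[0,0.5,-0.9],[0,0,0],5]
  ]
}}

```text
clock: 8.02
tcp_pos: [0.4968, 0.0555, 0.2279]
orientation: [0.028, 0.103, 0.96, 0.258]
wrist_force: [0.7, 1.5, -5.7]
finger_gap: 0.0134
grip_force: 68.5
```

Run:
```python
from h import *
import cv2
s=telemetry.get_state();print(s["tcp_pos"],s["ft_torque"],s["wrist_force"])
a=imaging.read_camera("side")[140:260,240:360,::-1];b=imaging.read_camera("scene")[150:270,210:330,::-1]
f=lambda i:cv2.resize(i,(400,400),interpolation=cv2.INTER_CUBIC)
cv2.imwrite("pics/up1.png",np.hstack([f(a),f(b)]))
```

```text
[0.4968 0.0555 0.2279] [-1.3444  0.2293 -0.0775] [ 0.6742  1.5022 -5.7365]
```

View pics/up1.png

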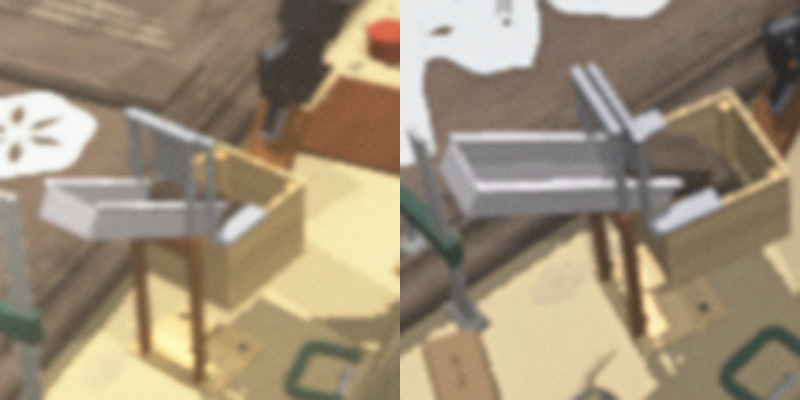

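The gate is up and the trough looks empty. The dark blocks are at the box mouth, about (690,160) in the right half. I'll nudge up until the stop is felt.

Request:
{"api": "step_arm", "payload": {
  "moves": [
    [[0,0.4,-0.7],[0,0,0],5],
    [[0,0.5,-0.9],[0,0,0],5],
    [[0,0.5,-0.9],[0,0,0],5]
  ]
}}

```text
clock: 8.37
tcp_pos: [0.4965, 0.0553, 0.2285]
orientation: [0.027, 0.104, 0.96, 0.258]
wrist_force: [-0.4, -1.0, -7.0]
finger_gap: 0.0127
grip_force: 75.3
```

Run:
```python
from h import *
s=telemetry.get_state();print(s["tcp_pos"],s["ft_torque"],s["wrist_force"])
```

```text
[0.4965 0.0553 0.2285] [-2.0204  0.7074  0.0187] [-0.444  -1.0015 -6.9933]
```

Request:
{"api": "step_arm", "payload": {
  "moves": [
    [[0,0.4,-0.7],[0,0,0],5],
    [[0,0.5,-0.9],[0,0,0],5],
    [[0,0.5,-0.9],[0,0,0],5]
  ]
}}

```text
clock: 8.62
tcp_pos: [0.4965, 0.0553, 0.2295]
orientation: [0.027, 0.103, 0.96, 0.258]
wrist_force: [-0.2, -0.3, -8.1]
finger_gap: 0.0132
grip_force: 75.1
```

Run:
```python
from h import *
import cv2
s=telemetry.get_state();print(s["tcp_pos"],s["ft_torque"],s["wrist_force"])
R=boxR(77.7);go(s["tcp_pos"],R)
P=imaging.camera_params("wrist");im=imaging.read_camera("wrist");cv2.imwrite("pics/up2.png",im[:,:,::-1])
```

```text
[0.4965 0.0553 0.2295] [-2.1631  0.8511  0.0867] [-0.1905 -0.3203 -8.1109]
 shift [0. 0. 0.] turn [ 0.001 -0.001 -0.   ] clk 8.6167 F [-0.2 -0.3 -8.1] q [-0.34  0.17 -0.29  1.19  0.52 -0.15]
```

View pics/up2.png

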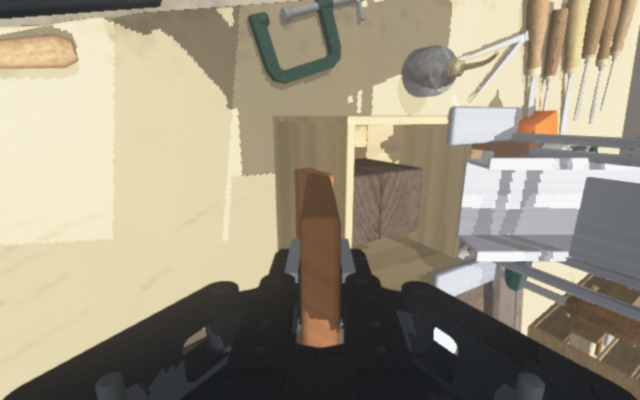

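I have now viewed 12 pictures, which is over the limit of 10. I won't view any more and will work from measurements. This last one shows the trough empty and a block in the box at (385,200).

Request:
{"api": "step_arm", "payload": {
  "moves": [
    [[0,0.5,-0.9],[0,0,0],5],
    [[0,0.5,-0.9],[0,0,0],5]
  ]
}}

```text
clock: 8.83
tcp_pos: [0.4965, 0.0554, 0.2302]
orientation: [0.027, 0.103, 0.96, 0.258]
wrist_force: [1.9, 2.3, -13.4]
finger_gap: 0.0132
grip_force: 74.8
```

Request:
{"api": "step_arm", "payload": {
  "moves": [
    [[0,0.5,-0.9],[0,0,0],5],
    [[0,0.5,-0.9],[0,0,0],5]
  ]
}}

```text
clock: 9.0
tcp_pos: [0.4963, 0.0554, 0.2308]
orientation: [0.027, 0.103, 0.96, 0.258]
wrist_force: [3.0, 3.9, -18.5]
finger_gap: 0.013
grip_force: 74.8
```

Request:
{"api": "step_arm", "payload": {
  "moves": [
    [[0,0,0],[0,0,0],5],
    [[0,0,0],[0,0,0],5]
  ]
}}

```text
clock: 9.17
tcp_pos: [0.4963, 0.0554, 0.2308]
orientation: [0.027, 0.103, 0.96, 0.258]
wrist_force: [3.3, 5.3, -19.0]
finger_gap: 0.013
grip_force: 74.4
```

Run:
```python
from h import *
s=telemetry.get_state();print(s["tcp_pos"],s["ft_torque"],s["wrist_force"])
```

```text
[0.4963 0.0554 0.2308] [-3.1339  0.5579 -0.2752] [  3.2627   5.3495 -18.9868]
```

Stop felt gently, at about 10 N. Lowering now.

Request:
{"api": "step_arm", "payload": {
  "moves": [
    [[0,-3,5.2],[0,0,0],5],
    [[0,-7,12.1],[0,0,0],5],
    [[0,-11.5,19.9],[0,0,0],5],
    [[0,-16,27.7],[0,0,0],5],
    [[0,-20.5,35.5],[0,0,0],5],
    [[0,-25,43.3],[0,0,0],5],
    [[0,-29.5,51.1],[0,0,0],5],
    [[0,-34,59],[0,0,0],5]
  ]
}}

```text
clock: 9.83
tcp_pos: [0.497, 0.0556, 0.1632]
orientation: [0.028, 0.103, 0.96, 0.259]
wrist_force: [-0.0, 0.3, -4.3]
finger_gap: 0.0129
grip_force: 75.5
```

Request:
{"api": "step_arm", "payload": {
  "moves": [
    [[0,0,0],[0,0,0],5],
    [[0,0,0],[0,0,0],5],
    [[0,0,0],[0,0,0],5],
    [[0,0,0],[0,0,0],5]
  ]
}}

```text
clock: 10.17
tcp_pos: [0.4973, 0.0554, 0.1644]
orientation: [0.028, 0.103, 0.96, 0.258]
wrist_force: [-0.2, -0.5, -4.2]
finger_gap: 0.0133
grip_force: 75.6
```

Run:
```python
from h import *
import cv2
s=telemetry.get_state();print(s["tcp_pos"],s["ft_torque"],s["wrist_force"])
R=boxR(77.7);x=R[:,2]*[1,1,0]/.5
go([.4968-.115*x[0],.0548-.115*x[1],.165],R,"back")
# gate shut? compare bridge/gate region & trough with start
for n,(r,c) in {"side":((140,245),(240,330)),"scene":((160,230),(220,300))}.items():
    im=imaging.read_camera(n);cv2.imwrite(f"pics/{n}_low.png",im[:,:,::-1])
    d=np.abs(im[r[0]:r[1],c[0]:c[1],::-1].astype(int)-cv2.imread(f"pics/{n}0.png")[r[0]:r[1],c[0]:c[1]]).max(2)>45
    v,u=np.nonzero(d);print(n,d.sum(),(u.mean()+c[0],v.mean()+r[0]) if d.sum() else "")
im=imaging.read_camera("wrist");cv2.imwrite("pics/wrist_low.png",im[:,:,::-1])
```

```text
[0.4973 0.0554 0.1644] [-1.1537  0.2296 -0.028 ] [-0.2283 -0.4865 -4.1687]
back shift [  0.4 -99.8 -58.6] turn [0.002 0.001 0.001] clk 10.1667 F [-0.2 -0.5 -4.2] q [-0.34  0.22 -0.4   1.03  0.52 -0.15]
side 2111 (np.float64(308.2344860255803), np.float64(201.90999526290858))
scene 783 (np.float64(269.43422733077904), np.float64(204.84163473818646))
```

Lowering gained 1.8 N of load, which matches both blocks being in the box. I'm backing out, and cross-checking the board from the earlier wrist pictures.

Request:
{"api": "step_arm", "payload": {
  "moves": [
    [[0,-12,-7],[0,0,0],5],
    [[0,-28,-16.5],[0,0,0],5],
    [[0,-45,-26.5],[0,0,0],5],
    [[0,-62,-36.5],[0,0,0],5],
    [[0,-79,-46.5],[0,0,0],5],
    [[0,-93,-54.6],[0,0,0],5],
    [[0,-100,-58.6],[0,0,0],5],
    [[0,-100,-58.6],[0,0,0],5]
  ]
}}

```text
clock: 10.98
tcp_pos: [0.4727, -0.0595, 0.1645]
orientation: [0.028, 0.104, 0.96, 0.258]
wrist_force: [0.7, -0.1, -4.7]
finger_gap: 0.0131
grip_force: 75.6
```

Run:
```python
from h import *
import cv2,pickle
P=pickle.load(open("P2.pkl","rb"))
print("board",[onz(0,p,.009,P) for p in [(161,237),(307,305)]])
P=pickle.load(open("P3.pkl","rb"));print("brush",[onz(0,p,.01,P) for p in [(250,5),(40,215)]], "boardcorner",onz(0,(119,249),.009,P))
# gate closed & trough empty vs start, now box is out of the way
for n,(r,c) in {"side":((140,245),(240,325)),"scene":((160,230),(220,310))}.items():
    im=imaging.read_camera(n);cv2.imwrite(f"pics/{n}_out.png",im[:,:,::-1])
    d=np.abs(im[r[0]:r[1],c[0]:c[1],::-1].astype(int)-cv2.imread(f"pics/{n}0.png")[r[0]:r[1],c[0]:c[1]]).max(2)>45
    d=cv2.morphologyEx(d.astype(np.uint8),cv2.MORPH_OPEN,np.ones((2,2)))
    N,_,st,ce=cv2.connectedComponentsWithStats(d);print(n,[(st[i].tolist(),(ce[i]+[c[0],r[0]]).round()) for i in range(1,N) if st[i,4]>15])
P=imaging.camera_params("wrist");im=imaging.read_camera("wrist");pickle.dump(P,open("P5.pkl","wb"));cv2.imwrite("pics/wrist5.png",im[:,:,::-1])
# box corner comparison against P4 image: shift of box patches
a=cv2.imread("pics/wrist4.png");b=im[:,:,::-1].copy()
for u,v in[(351,117),(482,270),(320,180)]:
    t=a[v-14:v+15,u-14:u+15];m=cv2.matchTemplate(b[v-26:v+27,u-26:u+27],t,cv2.TM_CCOEFF_NORMED);_,s,_,l=cv2.minMaxLoc(m);print((u,v),s,l[0]-12,l[1]-12)
# brown block pixels in box region
reg=b[125:260,355:470];hsv=cv2.cvtColor(reg,cv2.COLOR_BGR2HSV);mk=((hsv[...,2]<120)&(hsv[...,1]>40)).astype(np.uint8)
N,_,st,ce=cv2.connectedComponentsWithStats(mk);print("dark",[(st[i].tolist()) for i in range(1,N) if st[i,4]>60])
go(np.array([.3986,-.297,.19]),boxR(0),"board")
```

```text
board [array([ 0.4086, -0.2064,  0.009 ]), array([ 0.6054, -0.2012,  0.009 ])]
brush [array([ 0.366 , -0.0282,  0.01  ]), array([ 0.3646, -0.2086,  0.01  ])] boardcorner [ 0.4092 -0.2043  0.009 ]
side [([53, 0, 32, 23, 385], array([310., 147.])), ([73, 43, 12, 10, 63], array([319., 187.])), ([22, 54, 24, 8, 156], array([273., 197.])), ([76, 58, 9, 12, 39], array([320., 204.])), ([66, 67, 10, 13, 91], array([309., 212.])), ([70, 79, 15, 17, 160], array([318., 227.]))]
scene [([12, 32, 42, 15, 380], array([252., 199.])), ([86, 32, 4, 24, 76], array([308., 203.]))]
(351, 117) 0.9384280443191528 -2 -1
(482, 270) 0.7667138576507568 -1 -2
(320, 180) 0.9854362607002258 -1 0
dark [[0, 33, 68, 88, 4023], [105, 120, 10, 15, 117]]
board shift [  21.  -203.4 -147.6] turn [ 0.002 -0.68   1.174] clk 11.1333 F [ 0.2  0.1 -4.4] q [-0.58  0.27 -0.34  1.17  0.49 -0.42]
```

The only differences are the missing blocks in the trough; the gate is back where it started. The box hasn't slipped in the grip. Moving to the board.

Request:
{"api": "step_arm", "payload": {
  "moves": [
    [[1,-12,-12],[0,-0.04,0.07],5],
    [[3,-26,-24],[0,-0.085,0.147],5],
    [[4,-41,-36],[0,-0.135,0.233],5],
    [[6,-56,-46],[0,-0.185,0.32],5],
    [[7,-71,-56],[0,-0.235,0.406],5],
    [[9,-86,-66],[0,-0.285,0.492],5],
    [[10,-101,-76],[0,-0.335,0.578],5],
    [[11,-111,-85],[0,-0.374,0.646],5]
  ]
}}

```text
clock: 11.8
tcp_pos: [0.4313, -0.1905, 0.182]
orientation: [0.12, 0.448, 0.855, 0.23]
wrist_force: [0.7, -0.6, -3.3]
finger_gap: 0.0131
grip_force: 75.6
```

Run:
```python
from h import *
print(telemetry.get_state()["tcp_pos"]);go(np.array([.401,-.301,.19]),boxR(0),"board")
```

```text
[ 0.4313 -0.1905  0.182 ]
board shift [-73.6 -72.  -51.1] turn [ 0.001 -0.305  0.524] clk 11.8 F [ 0.7 -0.6 -3.3] q [-0.9   0.07 -0.53  0.94  0.52  0.07]
```

Request:
{"api": "step_arm", "payload": {
  "moves": [
    [[-10,-10,-7],[0,-0.043,0.075],5],
    [[-21,-20.5,-14.6],[0,-0.087,0.15],5],
    [[-32,-31,-22],[0,-0.13,0.225],5],
    [[-43,-42,-30],[0,-0.175,0.3],5],
    [[-54,-53,-37.5],[0,-0.22,0.38],5],
    [[-64,-63,-44.5],[0,-0.265,0.455],5],
    [[-73.6,-72,-51],[0,-0.305,0.524],5],
    [[-73.6,-72,-51],[0,-0.305,0.524],5]
  ]
}}

```text
clock: 12.47
tcp_pos: [0.402, -0.3014, 0.1904]
orientation: [0.184, 0.682, 0.684, 0.183]
wrist_force: [-0.1, -0.1, -3.4]
finger_gap: 0.0131
grip_force: 75.6
```

Request:
{"api": "step_arm", "payload": {
  "moves": [
    [[0,0,0],[0,0,0],5],
    [[0,0,0],[0,0,0],5],
    [[0,0,0],[0,0,0],5]
  ]
}}

```text
clock: 12.72
tcp_pos: [0.4022, -0.3002, 0.1898]
orientation: [0.182, 0.681, 0.685, 0.184]
wrist_force: [-0.4, -0.4, -4.2]
finger_gap: 0.0132
grip_force: 75.7
```

Run:
```python
from h import *
print(telemetry.get_state()["tcp_pos"],telemetry.get_state()["ft_torque"]);go(np.array([.401,-.301,.145]),boxR(0),"down")
```

```text
[ 0.4022 -0.3002  0.1898] [-0.0036  1.2023 -0.0308]
down shift [ -0.8 -23.5  38.1] turn [ 0.001 -0.004  0.005] clk 12.7167 F [-0.4 -0.4 -4.2] q [-1.06 -0.03 -0.63  0.71  0.45  0.57]
```

Request:
{"api": "step_arm", "payload": {
  "moves": [
    [[0,-4,7],[0,0,0],5],
    [[0,-9,15.6],[0,0,0],5],
    [[0,-14,24.2],[0,0,0],5],
    [[0,-18,31.2],[0,0,0],5],
    [[0,-21,36.4],[0,0,0],5],
    [[0,-22.5,39],[0,0,0],5],
    [[0,-22.5,39],[0,0,0],5],
    [[0,-22.5,39],[0,0,0],5]
  ]
}}

```text
clock: 13.38
tcp_pos: [0.4023, -0.3016, 0.1451]
orientation: [0.183, 0.681, 0.684, 0.184]
wrist_force: [0.0, -0.3, -4.7]
finger_gap: 0.0128
grip_force: 75.7
```

Request:
{"api": "step_arm", "payload": {
  "moves": [
    [[0,-0.5,0.9],[0,0,0],5],
    [[0,-1,1.7],[0,0,0],5],
    [[0,-1.5,2.6],[0,0,0],5],
    [[0,-1.5,2.6],[0,0,0],5]
  ]
}}

```text
clock: 13.72
tcp_pos: [0.4022, -0.3017, 0.1422]
orientation: [0.184, 0.682, 0.684, 0.184]
wrist_force: [0.4, 0.1, -4.7]
finger_gap: 0.0133
grip_force: 75.7
```

Request:
{"api": "step_arm", "payload": {
  "moves": [
    [[0,-0.5,0.9],[0,0,0],5],
    [[0,-0.5,0.9],[0,0,0],5],
    [[0,-0.5,0.9],[0,0,0],5]
  ]
}}

```text
clock: 13.97
tcp_pos: [0.4023, -0.3017, 0.1413]
orientation: [0.184, 0.681, 0.684, 0.184]
wrist_force: [-0.4, 0.2, -3.4]
finger_gap: 0.0133
grip_force: 75.8
```

Request:
{"api": "step_arm", "payload": {
  "moves": [
    [[0,-0.5,0.9],[0,0,0],5],
    [[0,-0.5,0.9],[0,0,0],5],
    [[0,-0.5,0.9],[0,0,0],5]
  ]
}}

```text
clock: 14.22
tcp_pos: [0.4025, -0.302, 0.1406]
orientation: [0.184, 0.681, 0.684, 0.184]
wrist_force: [-2.2, -0.3, 1.6]
finger_gap: 0.0131
grip_force: 76.5
```

Request:
{"api": "step_arm", "payload": {
  "moves": [
    [[0,-0.3,0.5],[0,0,0],5],
    [[0,-0.3,0.5],[0,0,0],5],
    [[0,-0.3,0.5],[0,0,0],5]
  ]
}}

```text
clock: 14.47
tcp_pos: [0.4025, -0.3023, 0.1403]
orientation: [0.184, 0.681, 0.684, 0.184]
wrist_force: [-5.4, -2.0, 3.5]
finger_gap: 0.0129
grip_force: 77.1
```

Run:
```python
from h import *
print(telemetry.get_state()["tcp_pos"],telemetry.get_state()["ft_torque"],telemetry.get_state()["wrist_force"])
```

```text
[ 0.4025 -0.3023  0.1403] [0.2221 0.6765 0.1165] [-5.4171 -1.9675  3.4773]
```

Landed with the weight on the board. Releasing.

Request:
{"api": "step_arm", "payload": {
  "moves": [
    [[0,0,0],[0,0,0],13],
    [[0,0,0],[0,0,0],15],
    [[0,0,0],[0,0,0],18],
    [[0,0,0],[0,0,0],24],
    [[0,0,0],[0,0,0],32],
    [[0,0,0],[0,0,0],40],
    [[0,0,0],[0,0,0],45],
    [[0,0,0],[0,0,0],45]
  ],
  "grip_force": 20
}}

```text
clock: 15.13
tcp_pos: [0.4023, -0.3016, 0.1395]
orientation: [0.183, 0.682, 0.684, 0.184]
wrist_force: [-1.4, 0.1, -0.0]
finger_gap: 0.0452
grip_force: 0.0
```

Request:
{"api": "step_arm", "payload": {
  "moves": [
    [[0,0,-8],[0,0,0],45],
    [[0,0,-22],[0,0,0],45],
    [[0,0,-42],[0,0,0],45],
    [[0,0,-65],[0,0,0],45],
    [[0,0,-90],[0,0,0],45],
    [[0,0,-110],[0,0,0],45],
    [[0,0,-120],[0,0,0],45],
    [[0,0,-120],[0,0,0],45]
  ]
}}

```text
clock: 15.8
tcp_pos: [0.3417, -0.3031, 0.2462]
orientation: [0.186, 0.681, 0.684, 0.183]
wrist_force: [0.7, -0.4, 0.1]
finger_gap: 0.0453
grip_force: 0.0
```

Run:
```python
from h import *
import cv2
s=telemetry.get_state();print(s["tcp_pos"],s["wrist_force"],s["finger_gap"],s["joint_pos"].round(2))
P=imaging.camera_params("wrist");b=imaging.read_camera("wrist")[:,:,::-1].copy();cv2.imwrite("pics/end.png",b)
K=P["camera_matrix"];T=np.array(P["pose"])
def pr(w):
    c=T[:3,:3].T@(np.array(w)-T[:3,3]);u=K@(c*[1,-1,-1]);return (u[:2]/u[2]).round().astype(int)
cx,cy=.5055,-.300
print("pred rim",[pr((cx+a,cy+d,.109)).tolist() for a,d in[(-.068,.062),(.068,.062),(.068,-.062),(-.068,-.062)]])
print("board pred",[pr((.504+a,-.299+d,.009)).tolist() for a in(-.1,.1) for d in(-.1,.1)])
hsv=cv2.cvtColor(b,cv2.COLOR_BGR2HSV)
wood=cv2.inRange(hsv,(12,40,120),(28,255,255))
poly=np.array([pr((cx+a,cy+d,.109)) for a,d in[(-.063,.057),(.063,.057),(.063,-.057),(-.063,-.057)]],np.int32)
m=np.zeros(b.shape[:2],np.uint8);cv2.fillPoly(m,[poly],1)
# block colour: from earlier pic sample of block
h4=cv2.cvtColor(cv2.imread("pics/up2.png"),cv2.COLOR_BGR2HSV);print("block hsv",np.percentile(h4[170:230,362:410].reshape(-1,3),[5,50,95],axis=0).tolist())
dk=(hsv[...,2]<130)&(m>0);N,l,st,ce=cv2.connectedComponentsWithStats(dk.astype(np.uint8));print("dark in box",[(st[i].tolist(),ce[i].round(),np.median(hsv[l==i],axis=0)) for i in range(1,N) if st[i,4]>80],m.sum())
```

```text
[ 0.3417 -0.3031  0.2462] [ 0.6856 -0.3832  0.0748] 0.04526547435572951 [-1.21 -0.14 -0.57  0.94  0.49  0.41]
pred rim [[335, 113], [440, 114], [429, 221], [333, 244]]
board pred [[266, 249], [258, 75], [389, 222], [398, 84]]
block hsv [[12.0, 57.0, 100.0], [13.0, 60.0, 127.0], [15.0, 65.0, 136.0]]
dark in box [([340, 119, 97, 117, 6131], array([381., 182.]), array([ 16.,  66., 115.]))] 10220
```

Run:
```python
from workcell import env
print(env.hand_in())
```

```text
the job is handed in; nothing more can be done
None
```

I handed the job in with the gate lifted to its stop and closed again and the box released on the board with both blocks in it (confirmed by the 1.8 N weight gain), but I viewed 12 pictures against the limit of 10 and did not visually check the final placement.

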